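# Ratchet the clamp nut tight in a mould pocket

### The arm

A 6-joint arm with a two-finger parallel gripper is mounted at the origin on a cart in front of the work surface, level with it; the furniture and walls round the work are solid. World frame = base frame: x ahead of the robot, y to its left, z up, the work surface at z = 0. Lengths are in mm, angles in rad, forces in N, time in s.
With the tool pointing down it reaches from about 400 to 925 mm from the base axis. Payload 12.5 kg.
Tool frame: the origin (TCP) lies at the very end of the fingers, on their centre line; the grasp point (between the pads) lies 19 mm behind it; z points along the fingers, y is the line along which they close (so a half turn about z gives the same grasp; the last joint's range is limited). The gripper opens to 95 mm and grips with 3 to 60 N. Pads are 20 mm wide; open, the fingers measure 119 mm over their backs; the gripper's body (75 mm by 180 mm) begins 59 mm behind the grasp point.
Start: joints at [-1.437, 0.491, 1.559, -0, 1.092, -0.106], TCP at [148.465, -607.128, 214.661] pointing down, gripper open.
Joint ranges: [-3.1, 3.1], [-0.84, 2.19], [0.05, 2.79], [-1.13, 4.28], [0.06, 2.93], [-2.69, 2.69]. Speed limits (rad/s): [2.22, 2.22, 2.79, 3.14, 3.14, 3.14].

### API

Orientations are given as [roll, pitch, yaw] about the fixed x, y, z axes, in that order (R = Rz(yaw) Ry(pitch) Rx(roll)).
In Python, from cell import env, camrig, status gives the robot as it stands (env), with the cameras (camrig) and the readings (status).
- The arm moves only by the shell command python3 steer.py FILE, which reads ROWS from the file FILE. ROWS is 1 to 5 rows, parted by semicolons, with the numbers parted by commas; each row has 5 numbers: dx, dy, dz in mm, then a turn about the tool's z in rad, then the opening from 0.0 (shut) to 1.0 (fully open); each row is the pose to reach, as a shift and turn from the pose commanded when the command began, along the tool's axes at that moment; what a row does not reach only later rows make up. A row lasts 1/12 s, in which the tool goes at most 41.7 mm and 0.125 rad, less where a joint would pass 70% of its speed; a pose out of reach is approached as far as the arm can. The fingers move at their own pace and stop on an object; the grip force is fixed at half the most. Time passes only in rows, so rows that do not move let the fingers close. It prints the time, the measured TCP pose, the force, the opening and the grip force at its end. Input that does not fit is refused with a message, and nothing moves.
- status.state(): the state, without advancing time (a new reading comes with each control period).
- camrig.read_camera(name): name is "scene" or "top" or "wrist"; returns (picture, depth): 480x640x3 uint8, red, green, blue; 480x640 float32, mm along the optical axis (not along the pixel's ray), 0 where there is no reading.
- camrig.camera_info(name): a dict with "vertical_fov" (degrees; the focal length in pixels is half the picture's height over the tangent of half this angle, whatever the lens; pixels are square), "cx", "cy" (the principal point, pixels), "dist_coeffs" ([k1, k2, p1, p2, k3] as OpenCV has them; the pictures are not rectified), "origin" and "attitude" of the camera in the world. Camera axes: x right, y down, z forward; pixel columns grow to the right and rows downward; lengths in mm; the calibration is good to about 2 mm. A picture is of the moment at which its call begins: read the wrist's pose just before it. camera_info takes no time and is no camera call; for the wrist camera it gives the pose at the moment of the call.
- env.job_done(): hands the job in; it is judged then, once.
The state is a dict: "t": time; "joints": joint angles; "qvel": joint speeds; "tau": joint torques, N m; "eef_pos": TCP position; "tcp_rot": TCP orientation; "ft_force": force on the tool from outside, world axes, zero at the start; "moment": the same for the moment, N m; "opening": opening from 0.0 (shut) to 1.0 (fully open); "grip_force": force on a finger pad.
Only numpy, scipy, OpenCV 4.12 (cv2) and the standard library are available. Lean on these libraries where they do the work, as an engineer would, in place of code of your own. Each camera call takes 0.05 s, during which the arm holds its last target. There are 200 camera calls.

### The job

Put the ratchet ring spanner fully down over the hexagon nut in the mould plate's clamp pocket and let go of it. Then take it near the end of its handle and screw the nut fully tight (clockwise from above); the pocket leaves no room for a full turn, so work the handle back and forth in short swings. Finally lift the spanner off and lay it flat on the bench, same way up as before, clear of the mould, without shoving the other things about.

Things in the scene. Friction and masses are not known exactly. Their poses are not given: they have to be found in the camera images.
- mould: Fixed steel mould plate on a dark T-slotted bolster (24 mm high). Origin on the bench straight under the nut's axis; z up, the clamp pocket opens to -x. Plate top 74 mm above the bench; plate reaches 105 mm to each side (y) of the axis, 34 mm in front (-x), 126 mm behind; bolster 115, 46 and 134 mm. Pocket 80 mm wide, back wall 42 mm behind the axis.
- pocket_mouth (a point): Middle of the pocket floor's front edge, 34 mm from the nut's axis along the mould's -x, 40 mm above the bench. The pocket walls rise to 74 mm. On the nut, the spanner's handle can point up to about 37 degrees either side of the mould's -x axis before it strikes the mouth's corners.
- nut_top (a point): Centre of the top face of the dark hexagon nut, about 66 mm above the bench; the stud ends 72 mm above it. Nut 36 mm across flats, 20.5 mm high, the top 3.5 mm chamfered, on a washer 66 mm across and 5 mm thick. Turns with the nut; its x axis points at the middle of a flat, z up.
- nut (a joint): Turn of the nut in rad: 0 is fully tight (a dead stop), a negative value is how far it must still be turned clockwise seen from above. It starts 1.2 to 1.8 rad loose. Stiff all the way: about 0.8 N m turns it either way. It goes down 3 mm a turn.
- spanner: Loose steel ratchet ring spanner, 0.55 kg, 199 mm long, flat on the bench, right side up. Origin at the centre of the ring's underside, z up, handle along -x. Ring 68 mm across, 18 mm high. Centre of mass at x = -27 mm; seated on the nut it stays level when let go. It drives the nut clockwise seen from above; swung back anticlockwise it ratchets freely, a click every 12 degrees.
- bore (a point): Centre of the spanner's six-sided bore at its underside (the spanner's origin). Bore 38 mm across flats, right through; turns with the ratchet drive; its x axis points at the middle of a flat. Slips over the nut when the two x axes agree within about 5 degrees, modulo 60. Then up to 24 degrees of play before it turns the nut. Fully down it rests on the washer, 20.5 mm below nut_top.
- shank (a point): In the spanner's handle next to the neck, 62 mm from the ring's centre, 9 mm above its underside; handle 18 mm wide, 12 mm thick. Good for lifting the spanner. With the spanner on the nut, fingers here are clear of the mould while the handle points within about 20 degrees of the mould's -x axis, and it can be lowered on so: at the start some fit of the flats lies within 20 degrees.
- handle_end (a point): In the spanner's handle, 145 mm from the ring's centre, 9 mm above its underside. The handle is 18 mm wide and 12 mm thick from 50 mm to its round end 165 mm from the ring's centre; its underside is 3 mm above the ring's. Good for turning.
- oil_stone: Bystander: dark oil stone bar, 26 x 100 x 13 mm, lying; origin under its middle.
- guide_pillar: Bystander: steel guide pillar, 28 mm thick and 115 mm tall, standing; origin under its middle.
- guide_bush: Bystander: bronze guide bush, 39 mm across and 42 mm high, standing; origin under its middle.

How it is judged:
By the outcome, as a careful person would: the job done as asked, in the order asked, and still so for the second after the job is handed in, with the robot touching nothing.
It also fails if it takes over 72 s, if anything falls off the work surface, if the arm or the gripper's body presses on something with over 40 N, if the wrist force passes 120 N, or if a joint passes its speed limit or range.

## Working session

There is one attempt and no reset: what is moved stays moved. The work goes in short steps, Python scripts to look and compute and a shell command to move; the robot and the scene stay as the last step left them, time stands still between calls to the robot, and variables do not carry over. Pictures are saved under pics/ and viewed, at most 13 in all, crops included, and the job is handed in when it is done.

```bash
ls; mkdir -p pics
python3 - <<'E'
from cell import env, camrig, status
import cv2,numpy as np
s=status.state();print(s['t'],s['eef_pos'],s['tcp_rot'],s['opening'])
for n in ['scene','top','wrist']:
    i=camrig.camera_info(n);print(n,i)
    p,d=camrig.read_camera(n);np.savez('pics/%s0.npz'%n,p=p,d=d);cv2.imwrite('pics/%s0.png'%n,p[:,:,::-1])
E
```

```text
cell.py
pics
steer.py
0.0 [ 148.43107118 -606.85617743  214.04137663] [-3.14046211e+00 -8.54816380e-05  2.39844520e-01] 1.0017221944790022
scene {'vertical_fov': 57.73755158029716, 'cx': 321.2099140759148, 'cy': 232.78518095098153, 'dist_coeffs': array([0.02306077, 0.        , 0.        , 0.        , 0.        ]), 'origin': array([105.3807816 , 629.02090984, 877.47328016]), 'attitude': array([-2.40427457,  0.01173124, -2.49473811])}
top {'vertical_fov': 56.703441408754564, 'cx': 325.65602160495285, 'cy': 228.15885534128128, 'dist_coeffs': array([-0.01876654,  0.        ,  0.        ,  0.        ,  0.        ]), 'origin': array([ 456.73932306,   38.71049874, 1129.85881548]), 'attitude': array([-3.0743142 , -0.01621555, -1.58735807])}
wrist {'vertical_fov': 70.73029998215311, 'cx': 324.930721940663, 'cy': 233.7925151302415, 'dist_coeffs': array([-0.00538568,  0.        ,  0.        ,  0.        ,  0.        ]), 'origin': array([ 230.4423294 , -586.30916491,  384.64674965]), 'attitude': array([ 2.84162665e+00,  1.11405558e-03, -1.33030082e+00])}
```

View pics/top0.png

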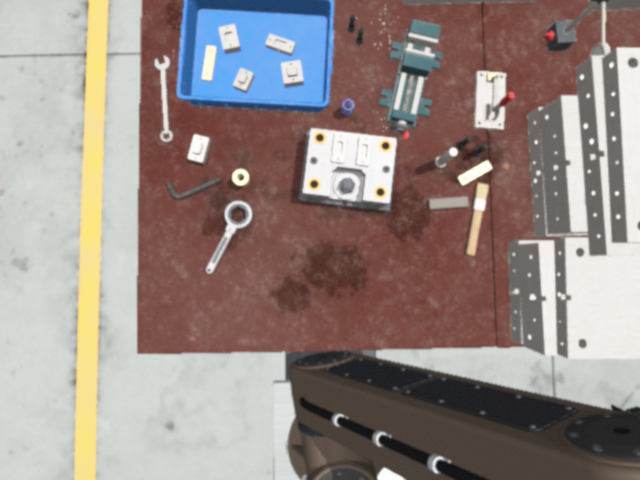

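View pics/scene0.png

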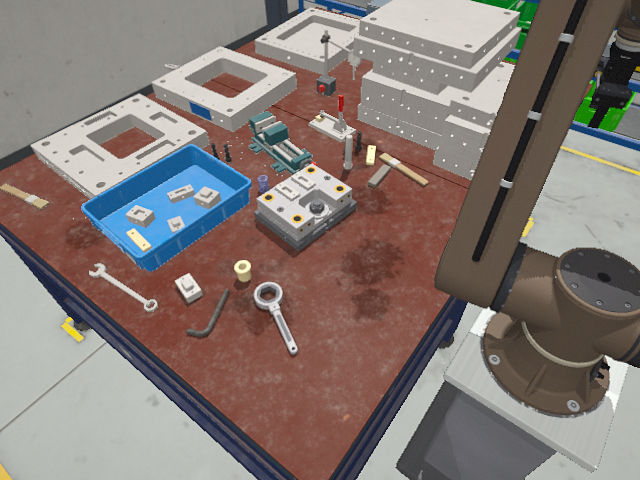

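The top view shows the spanner ring at about (238,215) with its handle end at (210,270). The nut is at about (346,184), and the pocket opens toward the bottom of the picture (the robot side). Next I'll get coordinates.

```bash
cat > h.py <<'E'
from cell import env, camrig, status
import cv2,numpy as np
from scipy.spatial.transform import Rotation as R
def cam(i):
    f=240/np.tan(np.radians(i['vertical_fov'])/2)
    return np.array([[f,0,i['cx']],[0,f,i['cy']],[0,0,1.]]),np.array(i['dist_coeffs']),np.array(i['origin']),R.from_euler('xyz',i['attitude']).as_matrix()
def onz(i,uv,z):
    K,D,o,A=cam(i)
    n=cv2.undistortPoints(np.array(uv,float).reshape(-1,1,2),K,D).reshape(-1,2)
    r=np.c_[n,np.ones(len(n))]@A.T
    z=np.broadcast_to(z,len(n))
    return o+r*((z-o[2])/r[:,2])[:,None]
def pix(i,P):
    K,D,o,A=cam(i)
    c=(np.atleast_2d(P)-o)@A
    return cv2.projectPoints(c,np.zeros(3),np.zeros(3),K,D)[0].reshape(-1,2)
def ondepth(i,d,uv):
    K,D,o,A=cam(i)
    uv=np.array(uv,float).reshape(-1,2)
    n=cv2.undistortPoints(uv.reshape(-1,1,2),K,D).reshape(-1,2)
    dd=np.array([d[int(round(v)),int(round(u))] for u,v in uv])
    return o+(np.c_[n,np.ones(len(n))]*dd[:,None])@A.T
def tool():
    s=status.state();return np.array(s['eef_pos']),R.from_euler('xyz',s['tcp_rot']).as_matrix()
def snap(n,name,crop=None,k=1):
    i=camrig.camera_info(n);p,d=camrig.read_camera(n);np.savez('pics/%s.npz'%name,p=p,d=d,i=np.array(i,dtype=object))
    q=p[:,:,::-1]
    if crop: a,b,c,e=crop;q=cv2.resize(q[b:e,a:c],None,fx=k,fy=k,interpolation=cv2.INTER_CUBIC)
    cv2.imwrite('pics/%s.png'%name,q);return i,p,d
E
python3 - <<'E'
from h import *
i=camrig.camera_info('top');d=np.load('pics/top0.npz')['d']
np.set_printoptions(precision=1,suppress=True)
print('ring,end',onz(i,[(238,215),(210,270)],[18,15]))
print('nut',onz(i,[(346,184)],66), 'plate corners',onz(i,[(309,129),(397,137),(390,207)],[74,74,74]))
print('depth z',ondepth(i,d,[(346,184),(320,150),(231,236),(260,260),(240,177),(448,203),(450,156)]))
E
```

```text
ring,end [[567.8 238.4  18. ]
 [431.6 309.1  15. ]]
nut [[634.3 -30.7  66. ]] plate corners [[ 768.4   56.7   74. ]
 [ 746.2 -156.1   74. ]
 [ 576.  -134.5   74. ]]
depth z [[ 633.6  -30.4   69.9]
 [ 716.4   30.9   74.3]
 [ 516.   258.2    7.3]
 [ 454.4  186.4    0.7]
 [ 667.2  236.2    0.3]
 [ 590.8 -292.4   14.2]
 [ 690.2 -273.1  108.7]]
```

```bash
echo '132,-118,0,0,1;132,-118,0,0,1;132,-118,0,0,1;132,-118,0,0,1;132,-118,0,0,1' > m.json && python3 steer.py m.json
echo '132,-118,0,0,1;132,-118,0,0,1;132,-118,0,0,1;132,-118,0,0,1;132,-118,0,0,1' > m.json && python3 steer.py m.json
echo '132,-118,0,0,1;132,-118,0,0,1;132,-118,0,0,1;132,-118,0,0,1;132,-118,0,0,1' > m.json && python3 steer.py m.json
echo '133,-118,74,0.344,1;133,-118,74,0.344,1;133,-118,74,0.344,1;133,-118,74,0.344,1;133,-118,74,0.344,1' > m.json && python3 steer.py m.json
echo '0,0,0,0,1;0,0,0,0,1' > m.json && python3 steer.py m.json
python3 - <<'E'
from h import *
i,p,d=snap('wrist','w1');print(pix(i,[634,-31,66]))
E
```

```text
t: 0.57
eef_pos: [250.6, -456.8, 214.7]
tcp_rot: [-3.14, -0.0, 0.242]
ft_force: [-0.4, -1.3, -0.1]
opening: 1.0
grip_force: 0.0
t: 0.98
eef_pos: [350.5, -311.5, 214.7]
tcp_rot: [-3.141, -0.0, 0.242]
ft_force: [0.1, 0.0, 0.9]
opening: 1.001
grip_force: 0.0
t: 1.4
eef_pos: [451.1, -165.9, 214.7]
tcp_rot: [-3.141, -0.001, 0.243]
ft_force: [0.2, -0.7, -0.1]
opening: 0.999
grip_force: 0.0
t: 1.82
eef_pos: [551.3, -21.7, 139.5]
tcp_rot: [3.141, 0.0, -0.105]
ft_force: [-0.6, -1.0, 0.0]
opening: 1.003
grip_force: 0.0
t: 1.98
eef_pos: [550.4, -22.3, 139.5]
tcp_rot: [3.141, 0.002, -0.102]
ft_force: [-0.7, -0.3, -0.8]
opening: 1.001
grip_force: 0.0
[[326.43192366 129.37159739]]
```

View pics/w1.png

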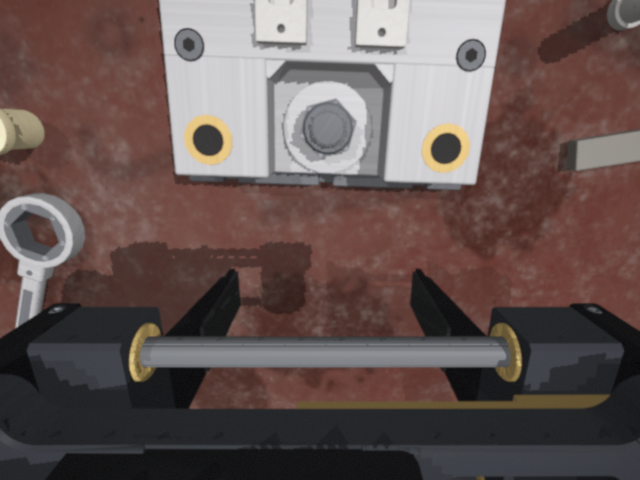

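```bash
echo '-44,-146,0,0,1;-44,-146,0,0,1;-44,-146,0,0,1;-44,-146,0,0,1' > m.json && python3 steer.py m.json
echo '-44,-146,50,0.377,1;-44,-146,50,0.377,1;-44,-146,50,0.377,1;-44,-146,50,0.377,1;-44,-146,50,0.377,1' > m.json && python3 steer.py m.json
echo '0,0,0,0,1;0,0,0,0,1' > m.json && python3 steer.py m.json
python3 - <<'E'
from h import *
i,p,d=snap('wrist','w2')
u=pix(i,[568,238,0])[0].astype(int);print(u)
q=np.load('pics/w1.npz',allow_pickle=True)['p']
a=cv2.resize(q[82:172,283:373],(600//2*1+90,390),interpolation=cv2.INTER_CUBIC)
x0=max(u[0]-65,0);y0=max(u[1]-65,0)
b=cv2.resize(p[y0:y0+130,x0:x0+130],(390,390),interpolation=cv2.INTER_CUBIC)
print(x0,y0)
cv2.imwrite('pics/c1.png',np.hstack([a,b])[:,:,::-1])
E
```

```text
t: 2.37
eef_pos: [520.9, 127.6, 141.4]
tcp_rot: [-3.141, -0.001, -0.106]
ft_force: [0.3, 0.4, -0.0]
opening: 0.998
grip_force: 0.0
t: 2.78
eef_pos: [491.8, 279.4, 89.5]
tcp_rot: [3.141, 0.001, -0.482]
ft_force: [-0.1, -0.6, 0.5]
opening: 1.001
grip_force: 0.0
t: 2.95
eef_pos: [493.6, 275.4, 91.2]
tcp_rot: [-3.141, -0.001, -0.481]
ft_force: [-0.6, -0.4, 0.2]
opening: 1.001
grip_force: 0.0
[324 130]
259 65
```

View pics/c1.png

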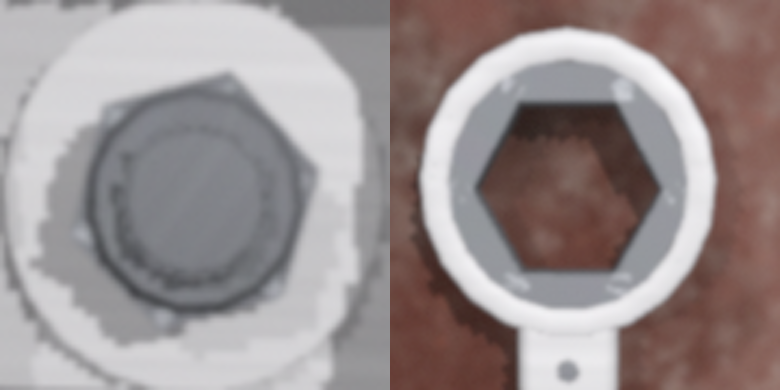

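View pics/w2.png

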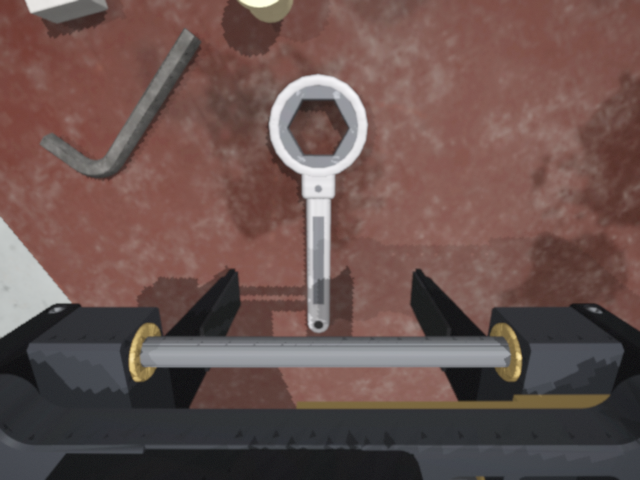

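The bore's flats are square to the handle, with the ring centred at about (319,124) and the handle end hole at (318,324). In the left crop the nut's corners are at about (231,72), (318,173), (278,293), (80,233) and (103,106).

Run:
```python
from h import *
np.set_printoptions(precision=1,suppress=True)
i=np.load('pics/w1.npz',allow_pickle=True)['i'].item()
c=np.array([(231,72),(318,173),(278,293),(165,325),(80,233),(103,106)])*90/390+[283,82]-.4
P=onz(i,c,62.5)
def fit(P,tag):
    from scipy.optimize import least_squares
    k=np.arange(6)
    f=lambda v:np.r_[P[:,0]-v[0]-v[3]*np.cos(v[2]-k*np.pi/3),P[:,1]-v[1]-v[3]*np.sin(v[2]-k*np.pi/3)]
    a0=np.arctan2(*(P[0,:2]-P[:,:2].mean(0))[::-1])
    r=least_squares(f,[*P[:,:2].mean(0),a0,20],loss='soft_l1');v=r.x
    a=(np.degrees(v[2])+30)%60
    print(tag,'centre',v[:2],'flat angle mod60',a,'AF',v[3]*np.sqrt(3),'res',f(v))
fit(P,'nut')
# plate front top edge etc.
# washer top z ~45, corners
i2=np.load('pics/w2.npz',allow_pickle=True)['i'].item()
c=np.array([(521-390,102),(616-390,102),(661-390,187),(615-390,270),(523-390,270),(475-390,188)])/3+[259,65]-.33
fit(onz(i2,c,18),'bore18')
Q=onz(i2,[(319,124),(318,324),(319,200),(318.5,300)],[18,15,15,15]);print(Q)
for a,b in((0,1),(2,3)):print('yaw',np.degrees(np.arctan2(*(Q[a]-Q[b])[:2][::-1])),np.linalg.norm(Q[a]-Q[b]))
# mould yaw: plate top front edge & yellow bushes
E=onz(i,[(176,175),(475,184),(208,139.5),(446,148)],74);print(E)
for a,b in((0,1),(2,3)):print('mould yaw',np.degrees(np.arctan2(*(E[a]-E[b])[:2][::-1]))-90,np.linalg.norm(E[a]-E[b]))
d=np.load('pics/w1.npz')['d'];print(ondepth(i,d,[(327,128),(208,105),(298,128)]))
d=np.load('pics/w2.npz')['d'];print(ondepth(i2,d,[(319,250),(318,184),(319,165),(250,200)]))
print(tool()[0],status.state()['tcp_rot'])
# ring outer circle fit, washer circle fit
```

```text
nut centre [634.7 -32.1] flat angle mod60 8.491359357232987 AF 34.678261440486835 res [ 0.2 -0.5  0.1 -0.2  0.1  0.2 -0.1 -0.1  0.5 -0.4 -0.6  0.7]
bore18 centre [571.7 240.9] flat angle mod60 32.490100661103654 AF 36.87905618281787 res [-0.1 -0.1  0.2 -0.   0.1  0.  -0.1 -0.1  0.  -0.1  0.1  0.1]
[[573.4 239.4  18. ]
 [433.7 314.1  15. ]
 [526.  264.4  15. ]
 [453.2 303.3  15. ]]
yaw -28.145887110895767 158.4186789994846
yaw -28.108550391573246 82.55490697599431
[[ 614.5   75.9   74. ]
 [ 587.3 -130.7   74. ]
 [ 635.6   48.9   74. ]
 [ 613.9 -110.4   74. ]]
mould yaw -7.504173642030636 208.33206603447613
mould yaw -7.7639188875176615 160.78811909853673
[[634.9 -31.4  72.7]
 [657.   44.4  74.4]
 [637.1 -10.1  46. ]]
[[491.7 282.5  16.4]
 [537.3 259.2  18.5]
 [548.9 252.3  18.2]
 [548.6 313.9   1. ]]
[493.8 275.   91.3] [-3.1 -0.  -0.5]
```

Measured values, with both views and the lengths (158 mm to the end hole, 208 mm plate width) consistent:

| Item | Position (mm) | Angle |
|---|---|---|
| Spanner | ring at (572, 240) | yaw −28.1°, bore aligned to the handle |
| Nut | (634.7, −32) | flat at +8.5° |
| Mould | – | yaw −7.6° |

The target handle yaw is about +8°, which is 16° from the mould's axis and inside the 20° limit. Now I'll grasp the shank.

```bash
echo '24,-6,30,0.009,0.5;24,-6,60,0.009,0.5;24,-6,80,0.009,0.5;24,-6,87,0.009,0.5;24,-6,87,0.009,0.5' > m.json && python3 steer.py m.json
echo '0,0,0,0,0.5;0,0,0,0,0.0;0,0,0,0,0.0;0,0,0,0,0.0;0,0,0,0,0.0' > m.json && python3 steer.py m.json
echo '0,0,0,0,0;0,0,0,0,0;0,0,0,0,0;0,0,0,0,0;0,0,0,0,0' > m.json && python3 steer.py m.json
```

```text
t: 3.42
eef_pos: [517.2, 269.0, 2.8]
tcp_rot: [3.14, 0.001, -0.492]
ft_force: [0.1, -0.1, 0.1]
opening: 0.705
grip_force: 0.0
t: 3.83
eef_pos: [517.4, 271.0, 4.4]
tcp_rot: [-3.141, -0.001, -0.49]
ft_force: [0.8, -0.1, -0.0]
opening: 0.355
grip_force: 0.0
t: 4.25
eef_pos: [516.9, 270.7, 3.7]
tcp_rot: [3.141, 0.0, -0.49]
ft_force: [-2.8, -0.7, 3.0]
opening: 0.185
grip_force: 29.9
```

```bash
echo '0,0,-20,0,0;0,0,-45,0,0;0,0,-75,0,0;0,0,-100,0,0;0,0,-116,0,0' > m.json && python3 steer.py m.json
echo '16,30,0,0,0;34,65,0,0,0;52,100,0,0,0;70,135,0,0,0;78,150,0,0,0' > m.json && python3 steer.py m.json
echo '17,33,0,-0.12,0;35,67,0,-0.24,0;53,102,0,-0.36,0;66,127,0,-0.48,0;70,134,0,-0.60,0' > m.json && python3 steer.py m.json
echo '0,0,0,-0.031,0;0,0,0,-0.031,0;0,0,0,-0.031,0' > m.json && python3 steer.py m.json
python3 - <<'E'
from h import *
i,p,d=snap('wrist','w3',(200,20,460,280),2.3)
np.set_printoptions(precision=1,suppress=True)
print(tool()[0],status.state()['tcp_rot'])
E
```

```text
t: 4.67
eef_pos: [517.4, 270.9, 121.4]
tcp_rot: [-3.141, -0.001, -0.49]
ft_force: [0.1, 1.0, -5.2]
opening: 0.185
grip_force: 31.1
t: 5.08
eef_pos: [514.4, 98.2, 119.0]
tcp_rot: [3.14, 0.001, -0.492]
ft_force: [0.7, 0.1, -5.4]
opening: 0.186
grip_force: 30.9
t: 5.5
eef_pos: [513.6, -53.2, 119.0]
tcp_rot: [3.141, 0.001, 0.096]
ft_force: [0.9, 0.4, -6.5]
opening: 0.187
grip_force: 30.9
t: 5.75
eef_pos: [513.7, -49.4, 119.1]
tcp_rot: [-3.141, 0.001, 0.122]
ft_force: [-0.1, 0.1, -6.4]
opening: 0.181
grip_force: 30.9
[513.7 -49.1 119.2] [-3.1  0.   0.1]
```

View pics/w3.png

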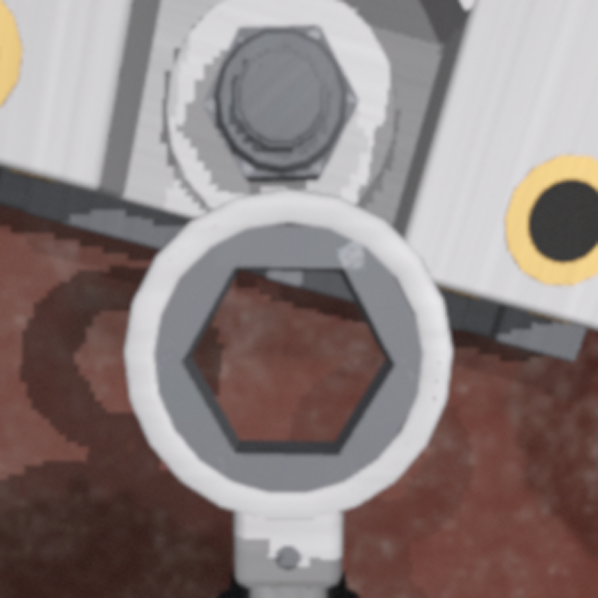

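The ring in the gripper shows its bore's top-rim corners at (236,268), (344,268), (391,360), (342,453), (238,452) and (185,360). The nut behind it has corners at (237,27), (320,26), (354,101), (320,177), (248,178) and (210,102). They are nearly aligned.

```bash
cat >> h.py <<'E'
from scipy.optimize import least_squares
def fit(P,tag):
    k=np.arange(6)
    f=lambda v:np.r_[P[:,0]-v[0]-v[3]*np.cos(v[2]-k*np.pi/3),P[:,1]-v[1]-v[3]*np.sin(v[2]-k*np.pi/3)]
    a0=np.arctan2(*(P[0,:2]-P[:,:2].mean(0))[::-1])
    v=least_squares(f,[*P[:,:2].mean(0),a0,20],loss='soft_l1').x
    print(tag,'centre',v[:2],'flat',(np.degrees(v[2])+30)%60,'AF',v[3]*np.sqrt(3),'maxres',abs(f(v)).max());return v
E
python3 - <<'E'
from h import *
np.set_printoptions(precision=2,suppress=True)
i=np.load('pics/w3.npz',allow_pickle=True)['i'].item();d=np.load('pics/w3.npz')['d']
g=lambda c:np.array(c)/2.3+[200,20]-.3
N=g([(237,27),(320,26),(354,101),(320,177),(248,178),(210,102)])
B=g([(236,268),(344,268),(391,360),(342,453),(238,452),(185,360)])
n=fit(onz(i,N,62.5),'nut')
for z in(119.2-3.7+18,119.2-3.7+16):b=fit(onz(i,B,z),'bore')
print('ring depth z',ondepth(i,d,g([(137,355),(440,355),(288,205),(288,530),(288,575)]))[:,2], 'stud',ondepth(i,d,g([(285,100)])),'washer',ondepth(i,d,g([(380,80)])))
# outer ring centre
print('ringC',onz(i,g([(125,355),(452,355),(288,191),(288,518)]),133).mean(0))
t,A=tool();print(t,status.state()['tcp_rot'][2], 'delta tool',(np.r_[n[:2]-b[:2],0])@A)
E
```

```text
nut centre [634.55 -32.02] flat 8.319346681748897 AF 35.27604017296677 maxres 1.314697115058646
bore centre [576.53 -41.22] flat 7.003440303577179 AF 36.352866605618466 maxres 0.7689932797822472
bore centre [576.26 -41.26] flat 7.003322779440808 AF 36.81936491435644 maxres 0.7796110280797741
ring depth z [128.51 129.8  127.65 130.26 130.99] stud [[633.84 -33.06  71.9 ]] washer [[646.09 -58.21  48.1 ]]
ringC [576.94 -40.94 133.  ]
[513.74 -49.12 119.24] 0.12255683894807667 delta tool [58.99 -2.05 -0.05]
```

```bash
echo '20,0,0,-0.023,0;45,0,0,-0.023,0;59,-0.6,0,-0.023,0;59,-0.6,15,-0.023,0;59,-0.6,28,-0.023,0' > m.json && python3 steer.py m.json
echo '0,0,0,0,0;0,0,0,0,0;0,0,0,0,0' > m.json && python3 steer.py m.json
python3 - <<'E'
from h import *
i,p,d=snap('wrist','w4',(220,40,420,240),3)
np.set_printoptions(precision=2,suppress=True)
print(tool()[0],status.state()['tcp_rot'])
t,A=tool()
c=t+62.5*A[:,0]; K=[]
for a in range(0,360,10):
    v=A[:,0]*np.cos(np.radians(a))+A[:,1]*np.sin(np.radians(a))
    K.append(np.r_[c[:2]+31*v[:2],t[2]+12])
P=ondepth(i,d,pix(i,K));L=(P-t)@A
ok=abs(L[:,2]+12)<8
co=np.linalg.lstsq(np.c_[L[ok,:2]-[62.5,0],np.ones(ok.sum())],L[ok,2],rcond=None)[0];print('plane slope x,y,tool z at centre',co,ok.sum())
E
```

```text
t: 6.22
eef_pos: [573.2, -40.6, 91.1]
tcp_rot: [3.141, -0.001, 0.147]
ft_force: [-1.3, 0.3, -6.3]
opening: 0.188
grip_force: 31.1
t: 6.47
eef_pos: [572.6, -41.2, 92.1]
tcp_rot: [3.141, -0.0, 0.147]
ft_force: [0.2, 0.5, -5.4]
opening: 0.188
grip_force: 31.2
[572.77 -41.37  92.34] [ 3.14 -0.    0.15]
plane slope x,y,tool z at centre [ 0.06  0.01 -9.94] 36
```

View pics/w4.png

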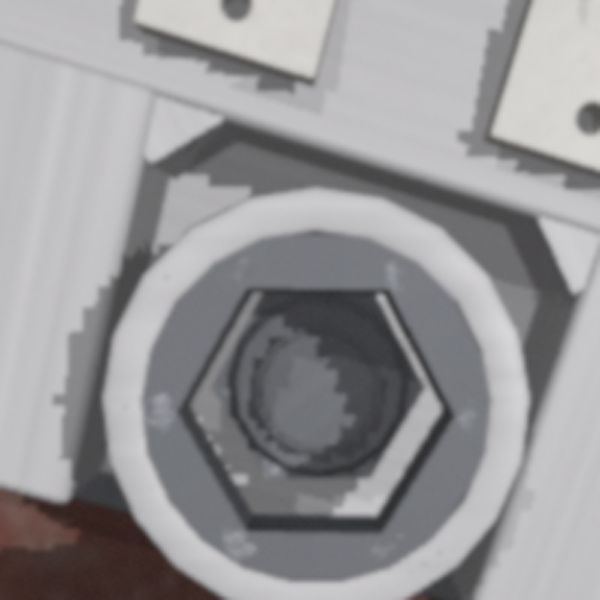

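Run:
```python
from h import *
np.set_printoptions(precision=2,suppress=True)
i=np.load('pics/w4.npz',allow_pickle=True)['i'].item()
g=lambda c:np.array(c)/3+[220,40]-.33
t,A=tool()
b=fit(onz(i,g([(251,290),(387,290),(452,410),(382,531),(250,530),(180,410)]),t[2]+9.9),'bore')
o=onz(i,g([(103,397),(529,397),(316,187),(316,607)]),t[2]+9.5).mean(0)
n=onz(i,g([(319,384.5)]),66)[0]
print(o,n,'delta tool bore',(np.r_[n[:2]-b[:2],0])@A,'ring',(np.r_[n[:2]-o[:2],0])@A, 'vs earlier nut',np.r_[634.6-b[0],-32-b[1],0]@A,'tool yaw',np.degrees(status.state()['tcp_rot'][2]))
```

```text
bore centre [634.67 -31.46] flat 8.089073564544606 AF 37.28267283255729 maxres 0.6245002559176829
[636.09 -31.11 101.84] [635.26 -31.82  66.  ] delta tool bore [0.52 0.44 0.  ] ring [-0.93  0.58 -0.  ] vs earlier nut [-0.15  0.52  0.  ] tool yaw 8.418013529834397
```

The offset is under 0.6 mm and the flats agree within 0.5°, so I'm lowering it on.

```bash
echo '0.5,0.5,6,0,0;0.5,0.5,12,0,0;0.5,0.5,16,0,0;0.5,0.5,19,0,0;0.5,0.5,22,0,0' > m.json && python3 steer.py m.json
echo '0,0,2,0,0;0,0,4,0,0;0,0,6,0,0;0,0,7,0,0;0,0,7,0,0' > m.json && python3 steer.py m.json
```

```text
t: 6.93
eef_pos: [573.0, -42.0, 69.1]
tcp_rot: [-3.142, 0.0, 0.147]
ft_force: [0.3, -0.2, -6.6]
opening: 0.187
grip_force: 31.2
t: 7.35
eef_pos: [573.0, -42.0, 62.4]
tcp_rot: [3.142, 0.0, 0.147]
ft_force: [-0.8, -0.0, -6.4]
opening: 0.186
grip_force: 31.2
```

```bash
echo '0,0,2,0,0;0,0,4,0,0;0,0,6,0,0;0,0,7,0,0;0,0,7,0,0' > m.json && python3 steer.py m.json
echo '0,0,1,0,0;0,0,2,0,0;0,0,3,0,0;0,0,3,0,0' > m.json && python3 steer.py m.json
```

```text
t: 7.77
eef_pos: [573.0, -42.0, 55.4]
tcp_rot: [3.142, 0.0, 0.147]
ft_force: [-0.3, -0.2, -3.4]
opening: 0.188
grip_force: 31.1
t: 8.1
eef_pos: [573.0, -42.0, 52.7]
tcp_rot: [3.141, -0.0, 0.147]
ft_force: [-4.2, -1.7, 0.3]
opening: 0.185
grip_force: 30.3
```

```bash
echo '0,0,1,0,0;0,0,2,0,0;0,0,2,0,0.36;0,0,2,0,0.36;0,0,2,0,0.36' > m.json && python3 steer.py m.json
echo '0,0,2,0,0.36;0,0,-5,0,0.36;0,0,-20,0,0.36;-20,0,-45,0,0.36;-30,0,-45,0,0.36' > m.json && python3 steer.py m.json
echo '0,0,0,0,0.36;0,0,0,0,0.36' > m.json && python3 steer.py m.json
python3 - <<'E'
from h import *
i,p,d=snap('wrist','w5')
np.set_printoptions(precision=2,suppress=True)
t,A=tool();print(t,status.state()['tcp_rot'])
x=A[:,0]
K=[]
c=np.array([634.6,-32,0])
for a in range(0,360,10):
    v=np.array([np.cos(np.radians(a)),np.sin(np.radians(a)),0])
    K.append(c+30.5*v+[0,0,63])
P=ondepth(i,d,pix(i,K));z=P[:,2];ok=abs(z-63)<12
print(z,'plane',np.linalg.lstsq(np.c_[P[ok,:2]-c[:2],np.ones(ok.sum())],z[ok],rcond=None)[0],ok.sum())
print('handle z',ondepth(i,d,pix(i,[c-x*r+[0,0,60] for r in (60,75,90,100,110,120,130)])))
E
```

```text
t: 8.52
eef_pos: [573.6, -42.0, 50.8]
tcp_rot: [3.141, -0.001, 0.147]
ft_force: [1.0, -0.5, 0.0]
opening: 0.331
grip_force: 0.0
t: 8.93
eef_pos: [543.7, -46.6, 99.0]
tcp_rot: [3.14, -0.004, 0.147]
ft_force: [0.4, -0.8, 1.1]
opening: 0.361
grip_force: 0.0
t: 9.1
eef_pos: [543.4, -46.5, 95.9]
tcp_rot: [3.141, -0.001, 0.147]
ft_force: [0.0, -0.1, -0.4]
opening: 0.358
grip_force: 0.0
[543.72 -46.45  95.47] [ 3.14 -0.    0.15]
[64.9  64.69 66.04 63.22 63.66 64.84 64.5  62.98 63.84 64.18 64.29 63.75
 64.51 64.32 63.6  63.58 64.32 63.64 64.24 63.68 63.67 64.38 64.45 64.66
 63.63 64.21 63.48 64.36 64.38 64.31 64.64 63.78 64.08 64.94 63.02 64.22] plane [ 0.01 -0.   64.14] 36
handle z [[575.45 -40.74  60.79]
 [560.63 -42.94  60.67]
 [546.08 -45.09  61.28]
 [535.61 -46.63  59.82]
 [526.66 -47.96  61.76]
 [516.43 -49.47  60.96]
 [506.51 -50.94  60.84]]
```

View pics/w5.png

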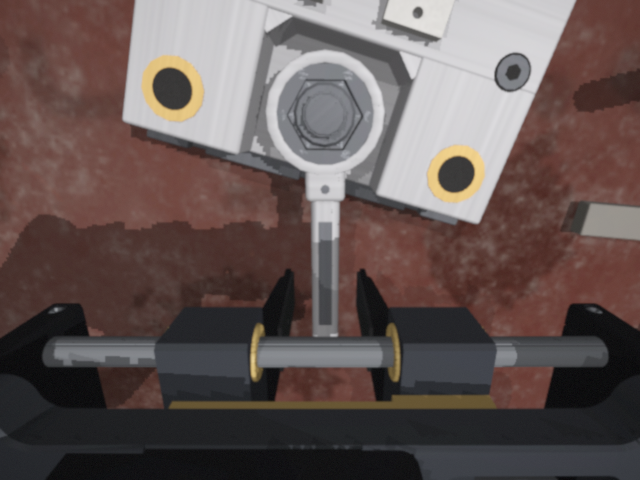

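The spanner is fully seated and level: the ring top is at z = 64, 18 mm above the washer, and the handle is centred between the fingers. Next I'll grip the handle end and make the first tightening swing.

```bash
echo '-30,0,0,0,0.36;-52.5,0,15,0,0.36;-52.5,0,40,0,0.36;-52.5,0,60,0,0.36;-52.5,0,60,0,0.36' > m.json && python3 steer.py m.json
echo '0,0,0,0,0;0,0,0,0,0;0,0,0,0,0;0,0,0,0,0;0,0,0,0,0' > m.json && python3 steer.py m.json
echo '0.7,-14.5,0,0.1,0;2.9,-28.8,0,0.2,0;6.5,-42.9,0,0.3,0;11.5,-56.5,0,0.4,0;17.8,-69.5,0,0.5,0' > m.json && python3 steer.py m.json
python3 -c "
from h import *
t,A=tool();s=status.state();print(t+145*A[:,0],s['moment'],s['ft_force'])"
```

```text
t: 9.57
eef_pos: [490.3, -53.8, 32.4]
tcp_rot: [-3.14, 0.005, 0.147]
ft_force: [-0.4, 0.3, -0.1]
opening: 0.362
grip_force: 0.0
t: 9.98
eef_pos: [492.1, -54.1, 36.3]
tcp_rot: [3.141, -0.002, 0.147]
ft_force: [1.7, 0.5, -0.3]
opening: 0.185
grip_force: 30.0
t: 10.4
eef_pos: [499.6, 17.4, 36.3]
tcp_rot: [3.141, -0.002, -0.358]
ft_force: [2.7, -8.2, -0.6]
opening: 0.188
grip_force: 30.0
[635.40237211 -33.30680373  36.58058805] [-1.26507841 -0.57696919  0.04479306] [ 2.70297134 -8.20488687 -0.60096979]
```

```bash
echo '0.7,-14.5,0,0.1,0;2.9,-28.8,0,0.2,0;6.5,-42.9,0,0.3,0;10.3,-53.8,0,0.38,0;10.3,-53.8,0,0.38,0' > m.json && python3 steer.py m.json
echo '0.7,14.5,0,-0.1,0;2.9,28.8,0,-0.2,0;6.5,42.9,0,-0.3,0;11.5,56.5,0,-0.4,0;17.8,69.5,0,-0.5,0' > m.json && python3 steer.py m.json
echo '0.7,14.5,0,-0.1,0;2.9,28.8,0,-0.2,0;6.5,42.9,0,-0.3,0;11.5,56.5,0,-0.4,0;17.8,69.5,0,-0.5,0' > m.json && python3 steer.py m.json
python3 -c "
from h import *
t,A=tool();s=status.state();print(t+145*A[:,0],s['moment'],s['ft_force'])"
```

```text
t: 10.82
eef_pos: [528.4, 64.7, 36.1]
tcp_rot: [-3.141, -0.002, -0.737]
ft_force: [1.3, -11.0, -1.0]
opening: 0.185
grip_force: 30.0
t: 11.23
eef_pos: [494.3, 0.1, 36.3]
tcp_rot: [-3.141, -0.002, -0.228]
ft_force: [4.8, 0.4, -1.0]
opening: 0.187
grip_force: 30.0
t: 11.65
eef_pos: [495.8, -71.8, 36.2]
tcp_rot: [3.141, -0.002, 0.272]
ft_force: [5.5, 3.4, -1.7]
opening: 0.185
grip_force: 30.0
[635.47558775 -32.81735603  36.50435053] [ 0.67807675 -0.91399591  0.08879647] [ 5.52227658  3.39538005 -1.67316235]
```

```bash
cat > chk.py <<'E'
from h import *
import sys
t,A=tool();s=status.state();f=np.array(s['ft_force'])@A
print('yaw %.3f tangential %.1f radial %.1f'%(s['tcp_rot'][2],f[1],f[0]));sys.exit(int(abs(f[1])>20))
E
echo '0.7,14.5,0,-0.1,0;2.6,27.4,0,-0.19,0;2.6,27.4,0,-0.19,0' > m.json && python3 steer.py m.json
echo '0.5,-11.6,0,0.08,0;1.9,-23.1,0,0.16,0;4.2,-34.5,0,0.24,0;6.5,-42.9,0,0.3,0;6.5,-42.9,0,0.3,0' > m.json && python3 steer.py m.json|grep -v grip; python3 chk.py &&
echo '0.1,-5.8,0,0.04,0;0.5,-11.6,0,0.08,0' > m.json && python3 steer.py m.json >/dev/null && python3 chk.py &&
echo '0.1,-5.8,0,0.04,0;0.5,-11.6,0,0.08,0' > m.json && python3 steer.py m.json >/dev/null && python3 chk.py &&
echo '0.1,-5.8,0,0.04,0;0.1,-5.8,0,0.04,0' > m.json && python3 steer.py m.json >/dev/null && python3 chk.py &&
echo '0.1,-5.8,0,0.04,0;0.1,-5.8,0,0.04,0' > m.json && python3 steer.py m.json >/dev/null && python3 chk.py &&
echo '0.1,-5.8,0,0.04,0;0.1,-5.8,0,0.04,0' > m.json && python3 steer.py m.json >/dev/null && python3 chk.py &&
echo '0.1,-5.8,0,0.04,0;0.1,-5.8,0,0.04,0' > m.json && python3 steer.py m.json >/dev/null && python3 chk.py &&
echo '0.1,-5.8,0,0.04,0;0.1,-5.8,0,0.04,0' > m.json && python3 steer.py m.json >/dev/null && python3 chk.py &&
echo '0.1,-5.8,0,0.04,0;0.1,-5.8,0,0.04,0' > m.json && python3 steer.py m.json >/dev/null && python3 chk.py
```

```text
t: 11.9
eef_pos: [506.2, -98.3, 36.2]
tcp_rot: [3.14, -0.002, 0.461]
ft_force: [3.2, 5.9, -0.9]
opening: 0.188
grip_force: 30.1
t: 12.32
eef_pos: [492.3, -54.2, 36.2]
tcp_rot: [3.141, -0.002, 0.152]
ft_force: [3.9, -2.3, 0.7]
opening: 0.187
yaw 0.152 tangential 2.9 radial 3.5
yaw 0.075 tangential 5.2 radial 2.2
yaw -0.005 tangential 5.1 radial 3.4
yaw -0.045 tangential 4.9 radial 3.0
yaw -0.085 tangential 5.3 radial 3.1
yaw -0.125 tangential 4.3 radial 4.2
yaw -0.165 tangential 5.8 radial 3.5
yaw -0.205 tangential 4.9 radial 4.1
yaw -0.245 tangential 6.3 radial 4.4
```

```bash
echo '0.1,-5.8,0,0.04,0;0.1,-5.8,0,0.04,0' > m.json && python3 steer.py m.json >/dev/null && python3 chk.py &&
echo '0.1,-5.8,0,0.04,0;0.1,-5.8,0,0.04,0' > m.json && python3 steer.py m.json >/dev/null && python3 chk.py &&
echo '0.1,-5.8,0,0.04,0;0.1,-5.8,0,0.04,0' > m.json && python3 steer.py m.json >/dev/null && python3 chk.py &&
echo '0.1,-5.8,0,0.04,0;0.1,-5.8,0,0.04,0' > m.json && python3 steer.py m.json >/dev/null && python3 chk.py &&
echo '0.1,-5.8,0,0.04,0;0.1,-5.8,0,0.04,0' > m.json && python3 steer.py m.json >/dev/null && python3 chk.py &&
echo '0.1,-5.8,0,0.04,0;0.1,-5.8,0,0.04,0' > m.json && python3 steer.py m.json >/dev/null && python3 chk.py &&
echo '0.1,-5.8,0,0.04,0;0.1,-5.8,0,0.04,0' > m.json && python3 steer.py m.json >/dev/null && python3 chk.py &&
echo '0.1,-5.8,0,0.04,0;0.1,-5.8,0,0.04,0' > m.json && python3 steer.py m.json >/dev/null && python3 chk.py &&
echo '0.1,-5.8,0,0.04,0;0.1,-5.8,0,0.04,0' > m.json && python3 steer.py m.json >/dev/null && python3 chk.py &&
echo '0.1,-5.8,0,0.04,0;0.1,-5.8,0,0.04,0' > m.json && python3 steer.py m.json >/dev/null && python3 chk.py &&
echo '0.1,-5.8,0,0.04,0;0.1,-5.8,0,0.04,0' > m.json && python3 steer.py m.json >/dev/null && python3 chk.py &&
echo '0.1,-5.8,0,0.04,0;0.1,-5.8,0,0.04,0' > m.json && python3 steer.py m.json >/dev/null && python3 chk.py
```

```text
yaw -0.285 tangential 6.2 radial 5.5
yaw -0.325 tangential 4.9 radial 5.2
yaw -0.365 tangential 5.2 radial 5.3
yaw -0.405 tangential 4.4 radial 6.3
yaw -0.445 tangential 5.7 radial 5.8
yaw -0.485 tangential 5.5 radial 6.7
yaw -0.525 tangential 6.1 radial 7.0
yaw -0.565 tangential 5.5 radial 7.4
yaw -0.605 tangential 6.2 radial 7.7
yaw -0.645 tangential 5.4 radial 8.8
yaw -0.685 tangential 6.7 radial 7.3
yaw -0.725 tangential 5.6 radial 8.3
```

```bash
echo '1.2,14.5,0,-0.1,0;3.4,28.8,0,-0.2,0;7.0,42.9,0,-0.3,0;12,56.5,0,-0.4,0;18.3,69.5,0,-0.5,0' > m.json && python3 steer.py m.json >/dev/null; python3 chk.py
echo '0.7,14.5,0,-0.1,0;2.9,28.8,0,-0.2,0;6.5,42.9,0,-0.3,0;11.5,56.5,0,-0.4,0;17.8,69.5,0,-0.5,0' > m.json && python3 steer.py m.json >/dev/null; python3 chk.py
echo '0.7,14.5,0,-0.1,0;2.2,25.2,0,-0.175,0;2.2,25.2,0,-0.175,0' > m.json && python3 steer.py m.json >/dev/null; python3 chk.py
echo '0.5,-11.6,0,0.08,0;1.9,-23.1,0,0.16,0;1.9,-23.1,0,0.16,0' > m.json && python3 steer.py m.json >/dev/null; python3 chk.py && 
echo '0.1,-5.8,0,0.04,0;0.5,-11.6,0,0.08,0' > m.json && python3 steer.py m.json >/dev/null && python3 chk.py &&
echo '0.1,-5.8,0,0.04,0;0.1,-5.8,0,0.04,0' > m.json && python3 steer.py m.json >/dev/null && python3 chk.py &&
echo '0.1,-5.8,0,0.04,0;0.1,-5.8,0,0.04,0' > m.json && python3 steer.py m.json >/dev/null && python3 chk.py &&
echo '0.1,-5.8,0,0.04,0;0.1,-5.8,0,0.04,0' > m.json && python3 steer.py m.json >/dev/null && python3 chk.py &&
echo '0.1,-5.8,0,0.04,0;0.1,-5.8,0,0.04,0' > m.json && python3 steer.py m.json >/dev/null && python3 chk.py &&
echo '0.1,-5.8,0,0.04,0;0.1,-5.8,0,0.04,0' > m.json && python3 steer.py m.json >/dev/null && python3 chk.py &&
echo '0.1,-5.8,0,0.04,0;0.1,-5.8,0,0.04,0' > m.json && python3 steer.py m.json >/dev/null && python3 chk.py &&
echo '0.1,-5.8,0,0.04,0;0.1,-5.8,0,0.04,0' > m.json && python3 steer.py m.json >/dev/null && python3 chk.py &&
echo '0.1,-5.8,0,0.04,0;0.1,-5.8,0,0.04,0' > m.json && python3 steer.py m.json >/dev/null && python3 chk.py &&
echo '0.1,-5.8,0,0.04,0;0.1,-5.8,0,0.04,0' > m.json && python3 steer.py m.json >/dev/null && python3 chk.py &&
echo '0.1,-5.8,0,0.04,0;0.1,-5.8,0,0.04,0' > m.json && python3 steer.py m.json >/dev/null && python3 chk.py
```

```text
yaw -0.218 tangential -0.6 radial 5.5
yaw 0.282 tangential -2.2 radial 4.7
yaw 0.456 tangential -3.0 radial 5.8
yaw 0.286 tangential 0.6 radial 2.1
yaw 0.209 tangential 0.5 radial 4.2
yaw 0.170 tangential 1.5 radial 4.4
yaw 0.131 tangential 3.9 radial 3.9
yaw 0.091 tangential 4.2 radial 3.5
yaw 0.051 tangential 4.6 radial 3.8
yaw 0.011 tangential 4.2 radial 5.0
yaw -0.029 tangential 4.7 radial 3.7
yaw -0.069 tangential 4.3 radial 3.6
yaw -0.109 tangential 5.5 radial 4.6
yaw -0.149 tangential 3.9 radial 5.0
yaw -0.189 tangential 4.4 radial 4.6
```

```bash
echo '0.1,-5.8,0,0.04,0;0.1,-5.8,0,0.04,0' > m.json && python3 steer.py m.json >/dev/null && python3 chk.py &&
echo '0.1,-5.8,0,0.04,0;0.1,-5.8,0,0.04,0' > m.json && python3 steer.py m.json >/dev/null && python3 chk.py &&
echo '0.1,-5.8,0,0.04,0;0.1,-5.8,0,0.04,0' > m.json && python3 steer.py m.json >/dev/null && python3 chk.py &&
echo '0.1,-5.8,0,0.04,0;0.1,-5.8,0,0.04,0' > m.json && python3 steer.py m.json >/dev/null && python3 chk.py &&
echo '0.1,-5.8,0,0.04,0;0.1,-5.8,0,0.04,0' > m.json && python3 steer.py m.json >/dev/null && python3 chk.py &&
echo '0.1,-5.8,0,0.04,0;0.1,-5.8,0,0.04,0' > m.json && python3 steer.py m.json >/dev/null && python3 chk.py &&
echo '0.1,-5.8,0,0.04,0;0.1,-5.8,0,0.04,0' > m.json && python3 steer.py m.json >/dev/null && python3 chk.py &&
echo '0.1,-5.8,0,0.04,0;0.1,-5.8,0,0.04,0' > m.json && python3 steer.py m.json >/dev/null && python3 chk.py &&
echo '0.1,-5.8,0,0.04,0;0.1,-5.8,0,0.04,0' > m.json && python3 steer.py m.json >/dev/null && python3 chk.py &&
echo '0.1,-5.8,0,0.04,0;0.1,-5.8,0,0.04,0' > m.json && python3 steer.py m.json >/dev/null && python3 chk.py &&
echo '0.1,-5.8,0,0.04,0;0.1,-5.8,0,0.04,0' > m.json && python3 steer.py m.json >/dev/null && python3 chk.py &&
echo '0.1,-5.8,0,0.04,0;0.1,-5.8,0,0.04,0' > m.json && python3 steer.py m.json >/dev/null && python3 chk.py
```

```text
yaw -0.229 tangential 6.3 radial 4.7
yaw -0.269 tangential 1.4 radial 4.1
yaw -0.308 tangential 0.4 radial 5.6
yaw -0.348 tangential 1.6 radial 6.0
yaw -0.388 tangential 4.7 radial 5.4
yaw -0.427 tangential 6.1 radial 6.2
yaw -0.468 tangential 0.3 radial 3.7
yaw -0.508 tangential 1.1 radial 6.2
yaw -0.547 tangential 2.4 radial 7.3
yaw -0.587 tangential 4.2 radial 7.0
yaw -0.627 tangential 6.2 radial 7.4
yaw -0.667 tangential 7.2 radial 8.8
```

```bash
echo '0.1,-5.8,0,0.04,0;0.1,-5.8,0,0.04,0' > m.json && python3 steer.py m.json && python3 chk.py
python3 - <<'E'
from h import *
np.set_printoptions(precision=2,suppress=True)
i,p,d=snap('wrist','w6');t,A=tool();c=np.array([634.6,-32,0])
u=pix(i,c+[0,0,64])[0];print(u)
x0,y0=(u-75).astype(int);x0=max(x0,0);y0=max(y0,0);print(x0,y0)
cv2.imwrite('pics/w6.png',cv2.resize(p[y0:y0+150,x0:x0+150,::-1],None,fx=4,fy=4,interpolation=cv2.INTER_CUBIC))
K=[c+[30.5*np.cos(a),30.5*np.sin(a),63] for a in np.radians(range(0,360,10))]
P=ondepth(i,d,pix(i,K));z=P[:,2];ok=abs(z-63)<12
print('plane',np.linalg.lstsq(np.c_[P[ok,:2]-c[:2],np.ones(ok.sum())],z[ok],rcond=None)[0],ok.sum())
E
```

```text
t: 20.98
eef_pos: [525.1, 61.1, 35.6]
tcp_rot: [3.142, -0.0, -0.707]
ft_force: [4.7, -5.9, -0.3]
opening: 0.189
grip_force: 30.0
yaw -0.707 tangential 1.5 radial 7.4
[326.44 -49.75]
251 0
plane [ 0.02  0.   63.36] 13
```

View pics/w6.png

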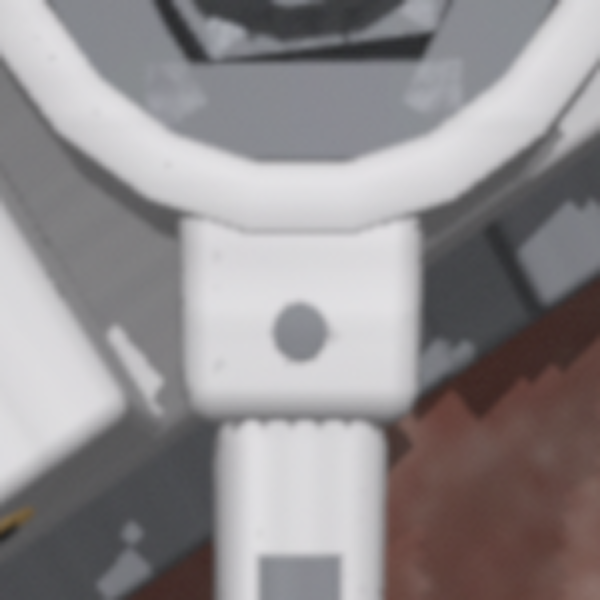

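The force now ramps and drops every 12° while the ring stays down and level. So the ratchet is skipping against a nut that no longer moves, at about 1 N m (more than the 0.8 N m it takes to turn). By my count of the swings, the nut has reached its stop. I'll swing back to mid-pocket, let go and look.

```bash
echo '1.5,14.5,0,-0.1,0;3.9,28.8,0,-0.2,0;7.5,42.9,0,-0.3,0;12.5,56.5,0,-0.4,0;18.8,69.5,0,-0.5,0' > m.json && python3 steer.py m.json >/dev/null; python3 chk.py
echo '0.3,8.7,0,-0.06,0;0.3,8.7,0,-0.06,0;0.3,8.7,0,-0.06,0.36;0.3,8.7,0,-0.06,0.36;0.3,8.7,0,-0.06,0.36' > m.json && python3 steer.py m.json; python3 chk.py
echo '0,0,0,0,0.36;0,0,-20,0,0.36;0,0,-45,0,0.36;20,0,-60,0,0.36;50,0,-60,0,0.36' > m.json && python3 steer.py m.json
echo '0,0,0,0,0.36;0,0,0,0,0.36;0,0,0,0,0.36' > m.json && python3 steer.py m.json >/dev/null
python3 - <<'E'
from h import *
np.set_printoptions(precision=2,suppress=True)
i,p,d=snap('wrist','w7');t,A=tool();c=np.array([634.6,-32,0]);print(t,status.state()['tcp_rot'])
u=pix(i,c+[0,0,64])[0];print(u)
x0=int(u[0])-100;y0=max(int(u[1])-65,0);print(x0,y0)
cv2.imwrite('pics/w7.png',cv2.resize(p[y0:y0+200,x0:x0+200,::-1],None,fx=3,fy=3,interpolation=cv2.INTER_CUBIC))
K=[c+[30.5*np.cos(a),30.5*np.sin(a),63] for a in np.radians(range(0,360,10))]
P=ondepth(i,d,pix(i,K));z=P[:,2];ok=abs(z-63)<12
print('plane',np.linalg.lstsq(np.c_[P[ok,:2]-c[:2],np.ones(ok.sum())],z[ok],rcond=None)[0],ok.sum())
E
```

```text
yaw -0.200 tangential -1.8 radial 6.5
t: 21.87
eef_pos: [491.8, -11.5, 35.4]
tcp_rot: [3.142, 0.001, -0.148]
ft_force: [0.3, 0.5, 0.4]
opening: 0.33
grip_force: 0.0
yaw -0.148 tangential -0.5 radial 0.2
t: 22.28
eef_pos: [541.8, -18.8, 98.7]
tcp_rot: [3.142, -0.002, -0.148]
ft_force: [0.9, -1.1, -0.1]
opening: 0.359
grip_force: 0.0
[540.77 -19.04  95.11] [ 3.14  0.   -0.15]
[324.81 109.9 ]
224 44
plane [ 0.02 -0.01 63.43] 36
```

View pics/w7.png

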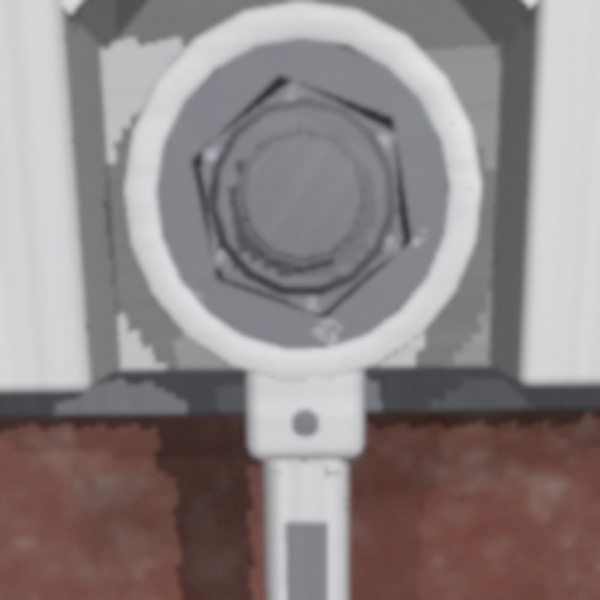

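The nut corners at about (295,88), (383,138) and (390,243) put a flat near 26° world. That means the nut has turned about 103° (1.79 rad), right at the stop given the 1.2–1.8 rad range, and the ring is still fully down. Next I'll grip the shank and lift straight up.

```bash
echo '33,0,0,0,0.36;33,0,20,0,0.36;33,0,40,0,0.36;33,0,46.5,0,0.36;33,0,46.5,0,0.36' > m.json && python3 steer.py m.json
echo '0,0,0,0,0;0,0,0,0,0;0,0,0,0,0;0,0,0,0,0;0,0,0,0,0' > m.json && python3 steer.py m.json
echo '0,0,-3,0,0;0,0,-7,0,0;0,0,-12,0,0;0,0,-18,0,0;0,0,-24,0,0' > m.json && python3 steer.py m.json; python3 chk.py &&
echo '0,0,-12,0,0;0,0,-25,0,0;0,0,-38,0,0;0,0,-50,0,0;0,0,-52,0,0' > m.json && python3 steer.py m.json
```

```text
t: 23.0
eef_pos: [572.9, -24.0, 47.5]
tcp_rot: [3.142, 0.004, -0.148]
ft_force: [0.3, 0.1, 0.3]
opening: 0.36
grip_force: 0.0
t: 23.42
eef_pos: [574.5, -24.2, 49.8]
tcp_rot: [-3.142, -0.001, -0.148]
ft_force: [-2.3, 1.6, 2.5]
opening: 0.201
grip_force: 31.4
t: 23.83
eef_pos: [575.6, -24.4, 73.7]
tcp_rot: [-3.142, -0.002, -0.148]
ft_force: [6.4, 1.0, -7.0]
opening: 0.188
grip_force: 31.4
yaw -0.148 tangential -1.9 radial 6.1
t: 24.25
eef_pos: [574.7, -24.5, 126.9]
tcp_rot: [3.141, -0.002, -0.148]
ft_force: [0.9, -0.4, -5.0]
opening: 0.189
grip_force: 31.7
```

```bash
echo '-10,-25,0,0,0;-23,-55,0,0,0;-37,-90,0,0,0;-50,-122,0,0,0;-54,-130,0,0,0' > m.json && python3 steer.py m.json
echo '-12,-30,0,0.08,0;-26,-63,0,0.16,0;-40,-97,0,0.24,0;-52,-125,0,0.32,0;-54,-130,0,0.34,0' > m.json && python3 steer.py m.json
echo '0,0,30,0,0;0,0,65,0,0;0,0,90,0,0;0,0,90,0,0;0,0,90,0,0' > m.json && python3 steer.py m.json
python3 - <<'E'
from h import *
np.set_printoptions(precision=2,suppress=True)
i,p,d=snap('wrist','w8')
t,A=tool();c=t+62*A[:,0];print(t)
K=[np.r_[(c+31*(A[:,0]*np.cos(a)+A[:,1]*np.sin(a)))[:2],t[2]+12] for a in np.radians(range(0,360,10))]
P=ondepth(i,d,pix(i,K));L=P-c;ok=abs(P[:,2]-t[2]-12)<10
print(np.linalg.lstsq(np.c_[L[ok]@A[:,:2],np.ones(ok.sum())],P[ok,2],rcond=None)[0],ok.sum())
E
```

```text
t: 24.67
eef_pos: [538.2, 115.8, 124.5]
tcp_rot: [-3.142, 0.002, -0.146]
ft_force: [-0.1, 0.0, -6.4]
opening: 0.187
grip_force: 32.0
t: 25.08
eef_pos: [504.2, 252.3, 124.5]
tcp_rot: [3.141, 0.001, -0.49]
ft_force: [-0.3, 0.9, -5.5]
opening: 0.186
grip_force: 32.0
t: 25.5
eef_pos: [505.4, 248.4, 34.2]
tcp_rot: [3.139, 0.002, -0.488]
ft_force: [0.6, -0.5, -4.2]
opening: 0.19
grip_force: 31.8
[506.27 248.67  35.57]
[-0.31 -0.02 32.04] 12
```

View pics/w8.png

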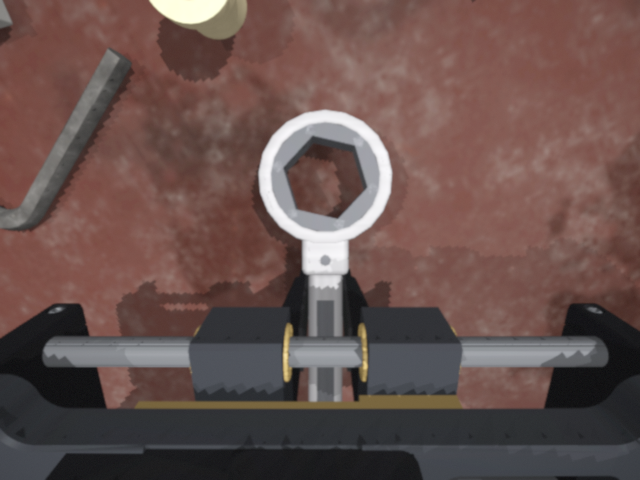

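The spanner is held over clear bench, with the ring at (325,175) and the bush at the top edge well away. I'll check the tilt at real ring pixels.

Run:
```python
from h import *
np.set_printoptions(precision=1,suppress=True)
z=np.load('pics/w8.npz',allow_pickle=True);t,A=tool()
P=ondepth(z['i'].item(),z['d'],[(267,175),(384,175),(325,117),(325,235),(325,250),(313,262),(325,290)]);print(np.c_[(P-t)@A,P[:,2]])
```

```text
[[ 61.3 -29.3   2.2  33.4]
 [ 61.4  29.4   1.4  34.2]
 [ 89.1  -0.2   8.7  26.8]
 [ 32.1  -0.2  -5.7  41.2]
 [ 24.4  -0.1  -6.7  42.3]
 [ 18.8  -6.2  -9.2  44.8]
 [  3.   -0.1  -9.1  44.6]]
```

```bash
echo '0,0,4,0,0;0,0,7,0,0;0,0,10,0,0;0,0,13,0,0;0,0,13,0,0' > m.json && python3 steer.py m.json
echo '0,0,3,0,0;0,0,6,0,0;0,0,9,0,0;0,0,12,0,0;0,0,12,0,0' > m.json && python3 steer.py m.json
python3 -c "
from h import *
t,A=tool();i,p,d=snap('wrist','w9');np.set_printoptions(precision=1,suppress=True)
print(ondepth(i,d,[(267,165),(384,165),(325,117),(325,235),(325,250),(325,290)]))"
```

```text
t: 25.97
eef_pos: [506.1, 248.8, 22.1]
tcp_rot: [-3.141, -0.0, -0.488]
ft_force: [-1.0, 0.7, -3.0]
opening: 0.192
grip_force: 32.5
t: 26.38
eef_pos: [505.8, 248.7, 9.5]
tcp_rot: [3.141, 0.0, -0.488]
ft_force: [-2.0, 1.1, -0.6]
opening: 0.185
grip_force: 38.2
[[579.  241.6  19.4]
 [553.4 193.3  20. ]
 [585.1 207.7  17.6]
 [536.3 233.5  20.8]
 [529.8 236.9  22.3]
 [509.8 247.5  20.8]]
```

```bash
echo '0,0,2,0,0;0,0,4,0,0;0,0,5,0,0;0,0,5,0,0' > m.json && python3 steer.py m.json; python3 chk.py &&
echo '0,0,0,0,0.4;0,0,0,0,0.4;0,0,0,0,0.4;0,0,0,0,0.4' > m.json && python3 steer.py m.json &&
echo '0,0,-10,0,0.4;0,0,-30,0,0.4;0,0,-60,0,0.4;0,0,-90,0,0.4;0,0,-100,0,0.4' > m.json && python3 steer.py m.json
echo '0,0,0,0,0.4;0,0,0,0,0.4;0,0,0,0,0.4' > m.json && python3 steer.py m.json
python3 - <<'E'
from h import *
np.set_printoptions(precision=1,suppress=True)
i,p,d=snap('wrist','w10');t,A=tool();c=t+62*A[:,0]
u=pix(i,[np.r_[(c+31*(A[:,0]*np.cos(a)+A[:,1]*np.sin(a)))[:2],17] for a in np.radians(range(0,360,10))])
P=ondepth(i,d,u);ok=abs(P[:,2]-17)<6
print(np.linalg.lstsq(np.c_[(P-c)[ok]@A[:,:2],np.ones(ok.sum())],P[ok,2],rcond=None)[0],ok.sum())
q=ondepth(i,d,pix(i,[np.r_[(t+r*A[:,0])[:2],15] for r in (20,10,0,-10,-20,-30)]));print(q[:,2])
a=camrig.read_camera('top')[0];cv2.imwrite('pics/fin.png',np.hstack([cv2.resize(p,(400,300)),a[90:315,160:460][:, :, :].repeat(1,0)[:225,:300].copy() if 0 else cv2.resize(a[90:315,160:460],(400,300))])[:,:,::-1])
E
```

```text
t: 26.77
eef_pos: [506.0, 248.8, 4.9]
tcp_rot: [3.141, 0.0, -0.488]
ft_force: [-2.9, 3.1, -0.6]
opening: 0.185
grip_force: 30.4
yaw -0.488 tangential -1.4 radial -4.0
t: 27.1
eef_pos: [506.4, 248.7, 5.3]
tcp_rot: [-3.141, -0.001, -0.488]
ft_force: [0.4, 0.5, -0.1]
opening: 0.377
grip_force: 0.0
t: 27.52
eef_pos: [507.4, 249.2, 109.5]
tcp_rot: [-3.138, -0.004, -0.488]
ft_force: [0.4, -0.1, 0.6]
opening: 0.399
grip_force: 0.0
t: 27.77
eef_pos: [505.5, 248.5, 104.1]
tcp_rot: [3.14, 0.001, -0.488]
ft_force: [0.0, 0.7, -0.7]
opening: 0.401
grip_force: 0.0
[-0.  -0.  18.5] 36
[17.5 15.1 16.1 14.8 16.6 14.6]
```

View pics/fin.png

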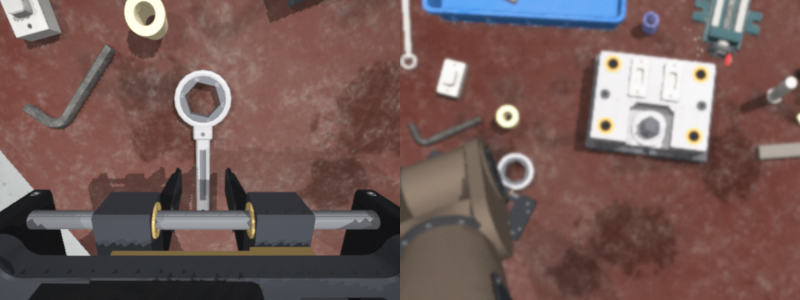

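The spanner lies flat and level (ring top at 18.5 mm) beside the bush, with nothing else disturbed and the robot clear of everything.

```bash
python3 -c "
from cell import env, camrig, status
print(env.job_done())"
```

```text
the job is handed in; nothing more can be done
None
```

The job is handed in at about 28 s: the spanner was seated on the nut and released, the nut was turned about 103° clockwise until the ratchet skipped against it, which I read as its stop, and the spanner now lies flat on the bench clear of the mould.

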